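# Shut and bolt the locking-nut box

### The job

The red steel box of locking wheel nuts stands open on the console. Using only fingertips or the outside of the fingers, push its lid shut, push the brass knob of the barrel bolt along its slot until the bolt is fully home through the staple on the lid, then push the knob over to the front and right down into the short leg of the slot, so that the bolt cannot work back. Do not grip or force the knob, do not lift, tip or shove the box, and leave everything else on the console where it is.

Things in the scene. Friction and masses are not known exactly. Their poses are not given: they have to be found in the camera images.
- keybox: red steel box, 150 (x) by 210 (y) by 58 mm high without lid, about 4 kg, loose on the console. Origin: centre of its underside, on the work surface. +x points to the hinge at the back, -x to the front, where a steel barrel bolt is mounted; its rod's axis is parallel to y at x = -91.5 mm, z = 46 mm. It holds its place under pushes of a few newtons.
- slot_corner (a point): on the rod's axis (x -91.5, y -5, z 46 mm of the box), level with the corner of the L-shaped slot in the barrel (tube 26 mm outside, y = -63 to +10 mm). Long leg: along the top of the tube, 10 mm wide, from y = -55 mm to the corner. Short leg: from the corner round the front of the tube, 11 mm wide. The knob's stem stands in this slot.
- box_lid (a joint): lid angle, rad: 0 shut, grows as it opens upward (start 0.45 to 0.95). Hinge line parallel to y of the box at x = 76.5, z = 58.5 mm; lid 155 mm from hinge to front edge, 215 mm wide, top at z = 63 mm when shut. The hinge is stiff: the lid stays where left; pressing its top down with 2 to 8 N moves it.
- lid_edge (a point): on the lid's top, middle of its width, 150 mm from the hinge line, near the free front edge. A steel staple (strap loop) hangs from that edge at y = 30 to 44 mm of the box; the bolt passes through it only when the lid is shut, and a bolt pushed out too early keeps the lid from shutting.
- bolt (a joint): travel of the bolt along +y of the box, m: 0 fully drawn (start 0 to 0.010), 0.045 fully home against its stop. Friction about 2 N, no spring. Only free to travel while the knob stands up in the long leg.
- bolt_knob (a joint): angle of the knob about the rod, rad: 0 standing straight up, grows as it turns to the front (-x of the box) and down; about 1.48 (lying level to the front) at the end of the short leg. Elsewhere in the slot it has only about 0.15 of play (a little more if pushed hard); it turns on only when the bolt is home. Friction about 1.5 N at the ball, no spring; it stays where it is left.
- knob_ball (a point): centre of the brass ball of the knob, 16 mm across, on a 6.6 mm stem, 42 mm from the rod's axis: 88 mm above the work surface when upright, about 50 mm when turned down. It stands at y = -50 mm of the box at bolt travel 0, at y = -5 mm at full travel.
- box_mid (a point): middle of the box, 30 mm above the work surface at the start
- loose_nut: grey wheel nut stood upright beside the +y side of the box, 24 mm across, 36 mm high; origin under its centre. Leave alone.
- tyre_gauge: dial tyre gauge lying beside the -y side of the box, 71 x 126 x 26 mm. Leave alone.
- paste_tin: green tin, 70 mm round, 60 mm high, at the back of the console. Leave alone.
- torch: black torch, 124 mm long, 33 mm thick, lying to the right of the box, in front of the basket. Leave alone.

How it is judged (in metres and radians):
On the way, in this order (a step that is already met when the one before it is completed fails the run):
1. the lid is pushed shut while the bolt is still drawn (value of joint box_lid below 0.03 rad and value of joint bolt below 0.018 m), for 0.1 s.
2. the bolt is home through the staple with the lid shut (value of joint bolt above 0.039 m and value of joint box_lid below 0.03 rad).
At the end, for the whole second after the job is handed in: the lid is shut (within 0.03 rad), the bolt is home through its staple (39 mm or more of its 45 mm), the knob lies to the front in the short leg of the slot (1.25 rad or more of 1.48), and the box rests within 30 mm of where it stood (all of step 2 and value of joint bolt_knob above 1.25 rad and linear speed of keybox below 0.01 m/s and distance of box_mid from where it was at the start of the episode below 0.03 m); the robot touches nothing.
It fails at once if the box is shoved, lifted or tipped: its middle moves 40 mm or rises 12 mm, or it tilts by 0.12 rad (distance of box_mid from where it was at the start of the episode above 0.04 m or height (world z) of box_mid above 0.042 m or angle between keybox's own z axis and vertical above 0.12 rad).
It fails at once if the knob is gripped or forced: more than 35 N between it and the fingers (contact force between bolt_knob and the fingers above 35 N).
It fails at once if a bystander is knocked: the nut, gauge, tin or torch moves 25 mm, or the nut or tin tips over (distance of any of loose_nut, tyre_gauge, paste_tin, torch from where it was at the start of the episode above 0.025 m or angle between any of loose_nut, paste_tin's own z axis and vertical above 0.4 rad).
It also fails if it takes over 51 s, if anything falls off the work surface, if the arm or the gripper's body presses on something with over 40 N, if the wrist force passes 120 N, or if a joint passes its speed limit or range.

### The arm

A 7-joint arm with a two-finger parallel gripper is mounted at the origin on a cart in front of the work surface, level with it; the furniture and walls round the work are solid. World frame = base frame: x ahead of the robot, y to its left, z up, the work surface at z = 0. Lengths are in mm, angles in rad, forces in N, time in s.
With the tool pointing down it reaches from about 400 to 900 mm from the base axis. Payload 5.6 kg.
Tool frame: the origin (TCP) lies midway between the tips of the shut fingers; the grasp point (between the pads) lies 19 mm behind it; x points along the fingers, y is the direction in which the jaws open and shut, and the axes are right-handed (so a half turn about x gives the same grasp; the last joint's range is limited). The gripper opens to 92 mm and grips with 3 to 60 N. Pads are 20 mm wide; open, the fingers measure 128 mm over their backs; the gripper's body (75 mm by 189 mm) begins 69 mm behind the grasp point.
Start: joints at [1.216, 0.468, -0.012, 1.603, 0.006, 1.071, -0.056], TCP at [199.36, -618.68, 214.592] pointing down, gripper open.
Joint ranges: [-2.53, 2.53], [-0.31, 2.02], [-1.57, 1.55], [0.28, 2.44], [-1.29, 4.43], [0.15, 1.84], [-2.92, 2.92]. Speed limits (rad/s): [2.57, 2.57, 3.14, 3.14, 3.14, 3.14, 3.14].

### API

Orientations are given as a rotation vector (axis times angle).
In Python, from cell import robot, grip, kin, viewer gives the robot as it stands. Calls block until the motion is done:
- robot.movep(position, orientation): joint-space move of the TCP to a pose.
- robot.servo_line(position, feed=150, rotation=None): straight line of the TCP; rotation=None keeps the orientation; feed is the mean speed in mm/s.
- robot.goto_joints(angles): joint-space move.
- grip(opening, newtons=None): opening from 0.0 (shut) to 1.0 (fully open); newtons is the grip in N (None keeps the last); returns when the fingers have stopped.
- robot.hold(seconds).
- kin.ik(position, orientation): joint angles nearest the present ones, or None.
- robot.observe(): the state.
- viewer.read_camera(name): name is "side" or "top" or "wrist"; returns the picture (480x640x3 uint8, red, green, blue); there is no depth.
- viewer.camera_info(name): a dict with "camera_matrix" (3x3 intrinsics, pixels), "R" (3x3) and "t" (3): a world point X has camera coordinates R X + t. Camera axes: x right, y down, z forward; pixel columns grow to the right and rows downward; lengths in mm; the calibration is good to about 2 mm. A picture is of the moment at which its call begins: read the wrist's pose just before it. camera_info takes no time and is no camera call; for the wrist camera it gives the pose at the moment of the call.
A pose or a line that the arm cannot do raises robot.IKError and nothing moves.
- robot.job_done(): hands the job in, once; it reports no verdict.
Trained networks look in the newest picture that a camera, given by its name, has taken for a name from the list of things; names that differ only in an ending like _2 or _b are one class to them, and where a whole thing is asked for, a point or a joint stands for the part that bears it (a point fixed in the world has none). Each returns a list of dicts, best first, with "confidence" (0 to 1); they miss things now and then, are a little off and sometimes report something else, mostly with a low value. They report only what shows in the picture. A call takes as long as a camera call.
- viewer.silhouettes(name, camera): "mask" (480x640 bool, what is visible of it).
- viewer.pinpoint(name, camera): "at" ([x, y, z] in mm, in the coordinates of the camera as it stood for that picture, good to about 4 mm: a listed point, or the origin of a listed thing).
The state is a dict: "t": time; "joints": joint angles; "joint_velocities": joint speeds; "joint_torque": joint torques, N m; "tcp_pos": TCP position; "tcp_rot": TCP orientation; "contact_force": force on the tool from outside, world axes, zero at the start; "wrist_torque": the same for the moment, N m; "grip_width": opening from 0.0 (shut) to 1.0 (fully open).
Only numpy, scipy, OpenCV 4.12 (cv2) and the standard library are available. Lean on these libraries where they do the work, as an engineer would, in place of code of your own. Each camera call takes 0.05 s, during which the arm holds its last target. There are 200 camera calls.

## Working session

There is one attempt and no reset: what is moved stays moved. The work goes in short steps, each a Python script; the robot and the scene stay as the last script left them, time stands still between calls to the robot, and variables do not carry over. Pictures are saved under pics/ and viewed, about 8 in all and at most 12, crops included, and the job is handed in when it is done.

```bash
mkdir -p pics; ls
cat > h.py <<'E'
import numpy as np, cv2
from cell import robot, grip, kin, viewer
def look(cam,save=None):
    info=viewer.camera_info(cam); im=viewer.read_camera(cam)
    if save: cv2.imwrite('pics/'+save,im[:,:,::-1])
    return im,info
def world(p,info): return np.array(info['R']).T@(np.array(p)-np.array(info['t']))
def pin(name,cam,info): return [(round(d['confidence'],2),world(d['at'],info).round(1).tolist()) for d in viewer.pinpoint(name,cam)[:2]]
E
python3 - <<'E'
from h import *
o=robot.observe(); print(o['t'],o['tcp_rot'])
ims=[]
for c in ('top','side'):
    im,i=look(c,c+'0.png'); ims.append(im)
    print(c,(-np.array(i['R']).T@i['t']).round(),i['camera_matrix'][0][0])
    for n in ['keybox','slot_corner','lid_edge','knob_ball','box_mid','loose_nut','tyre_gauge','paste_tin','torch']:
        print(n,pin(n,c,i))
v=np.vstack(ims); cv2.imwrite('pics/both.png',cv2.resize(v,(400,600))[:,:,::-1])
print(robot.observe()['t'])
E
```

```text
pics
0.0 [ 2.05356948  0.32453238 -2.05444779]
top [ 532.   -7. 1252.] 594.3574380994402
keybox [(0.82, [572.6, 34.9, 0.1])]
slot_corner [(0.7, [480.5, 54.6, 43.7])]
lid_edge [(0.6, [515.4, 47.1, 133.2])]
knob_ball [(0.41, [466.8, 28.2, 87.8])]
box_mid []
loose_nut [(0.45, [626.8, 175.9, 0.5])]
tyre_gauge []
paste_tin [(0.64, [782.6, -50.9, 1.8])]
torch [(0.78, [475.5, -315.7, -5.0])]
side [252. 774. 460.] 478.00863135815104
keybox [(0.58, [574.3, 30.3, -3.5]), (0.27, [478.1, -316.6, 3.9])]
slot_corner [(0.66, [485.3, 53.2, 49.0])]
lid_edge [(0.66, [519.9, 49.8, 134.3])]
knob_ball [(0.43, [475.1, 24.7, 89.9])]
box_mid [(0.86, [575.1, 34.1, 32.2])]
loose_nut [(0.7, [487.9, 56.4, 49.6]), (0.48, [625.9, 179.4, 3.3])]
tyre_gauge [(0.67, [546.5, -140.0, 2.7])]
paste_tin [(0.62, [781.9, -46.4, 3.8])]
torch [(0.93, [478.7, -315.8, 1.7])]
1.0
```

View pics/top0.png

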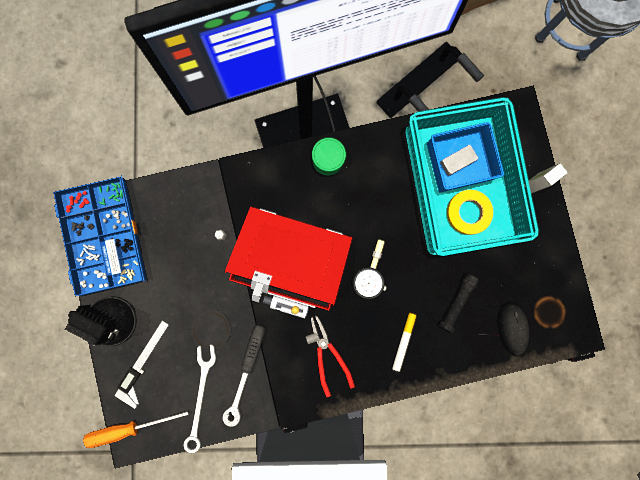

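View pics/side0.png

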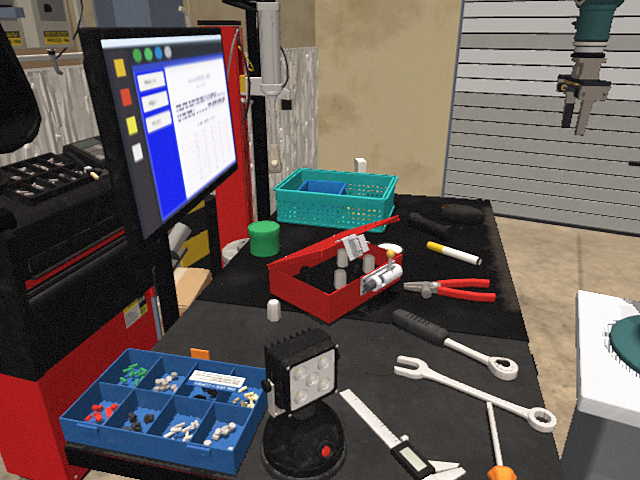

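```bash
cat >> h.py <<'E'
from scipy.spatial.transform import Rotation as Ro
YAW=-0.286; O=np.array([573.8,33.0])
def B(x,y,z): 
    c,s=np.cos(YAW),np.sin(YAW); return [O[0]+c*x-s*y,O[1]+s*x+c*y,z]
def inv(w):
    c,s=np.cos(YAW),np.sin(YAW); d=np.array(w[:2])-O; return np.array([c*d[0]+s*d[1],-s*d[0]+c*d[1],w[2]]).round(1)
def ori(a=0,flip=1): # jaw axis = box y rotated by a
    y=flip*np.array([-np.sin(YAW+a),np.cos(YAW+a),0]); x=np.array([0,0,-1.]); return Ro.from_matrix(np.array([x,y,np.cross(x,y)]).T).as_rotvec()
def F():
    o=robot.observe(); f=np.array(o['contact_force']); c,s=np.cos(YAW),np.sin(YAW)
    return np.array([c*f[0]+s*f[1],-s*f[0]+c*f[1],f[2]]).round(1), inv(o['tcp_pos']), round(o['t'],2)
E
python3 - <<'E'
from h import *
for fl in (1,-1): 
  for a in (0,np.pi/2): print(fl,a,kin.ik(B(-40,0,220),ori(a,fl)))
print(Ro.from_rotvec(robot.observe()['tcp_rot']).as_matrix().round(2).tolist())
# choose nearest
q0=np.array(robot.observe()['joints'])
best=min((1,-1),key=lambda f: np.abs(np.array(kin.ik(B(-40,0,220),ori(0,f)))-q0)[6])
print('flip',best)
grip(0.0)
robot.movep(B(-40,0,240),ori(0,best))
print(F())
im,i=look('wrist','w1.png')
for n in ['keybox','slot_corner','lid_edge','knob_ball','box_mid','loose_nut','tyre_gauge']:
    print(n,[(c,inv(w).tolist()) for c,w in pin(n,'wrist',i)])
print(F())
E
```

```text
1 0 [ 0.57223099  0.42955935 -0.90424357  1.83095094  0.38305025  1.06707141
  0.80741906]
1 1.5707963267948966 [ 0.79328713  0.66283821 -1.31284854  1.82076535  0.68728317  1.21633106
  2.1235305 ]
-1 0 [ 0.32965099  0.33714512 -0.57642326  1.84446578  0.21299414  1.02151609
 -2.18984645]
-1 1.5707963267948966 [ 0.43072312  0.3673042  -0.70750679  1.8385879   0.27480505  1.03545233
 -0.67174214]
[[0.0, 0.31, -0.95], [-0.0, -0.95, -0.31], [-1.0, 0.0, 0.0]]
flip 1
(array([-0. , -0.3,  0.6]), array([-39.5,  -1. , 239.8]), 4.97)
keybox [(0.56, [0.2, -1.7, 1.5])]
slot_corner [(0.65, [-94.4, -2.4, 42.8]), (0.5, [-52.8, -0.5, 133.2])]
lid_edge [(0.8, [-53.8, 1.8, 135.9])]
knob_ball [(0.73, [-95.9, -38.6, 85.7])]
box_mid [(0.45, [-95.1, -38.6, 88.2])]
loose_nut [(0.79, [7.1, 154.7, 5.9])]
tyre_gauge []
(array([-0.7,  0. , -0.4]), array([-4.0e+01, -1.0e-01,  2.4e+02]), 5.38)
```

Run:
```python
from h import *
robot.servo_line(B(-40,0,145),feed=120)
for z in list(range(133,66,-6))+[65,64,63,62,61,60]:
    robot.servo_line(B(-40,0,z),feed=60)
    f,p,t=F(); print(z,f,p,t)
    if abs(f[2])>25 or (z<=66 and abs(f[2])>16): break
robot.servo_line(B(-40,0,170),feed=150)
print(F())
for c in ('wrist','side'):
    im,i=look(c,c[0]+'2.png')
    for n in ['slot_corner','lid_edge','knob_ball','keybox','box_mid']: print(c,n,[(k,inv(w).tolist()) for k,w in pin(n,c,i)])
a=cv2.imread('pics/w2.png');b=cv2.imread('pics/s2.png')[200:350,240:440]
b=cv2.resize(b,(640,480)); cv2.imwrite('pics/v2.png',cv2.resize(np.vstack([a,b]),(400,600)))
```

```text
133 [-0.4  0.   0.4] [-4.020e+01 -1.000e-01  1.327e+02] 6.67
127 [-0.6 -0.  -0.1] [-40.1  -0.  126.7] 6.92
121 [-0.6  0.1  0.1] [-4.020e+01 -1.000e-01  1.206e+02] 7.17
115 [-0.6  0.8 -0.7] [-40.3  -0.2 114.5] 7.42
109 [ 0.3 -0.6 -0.1] [-40.3  -0.2 108.5] 7.67
103 [-0.4  0.8  0.1] [-4.030e+01 -1.000e-01  1.026e+02] 7.92
97 [0.2 0.5 0.8] [-40.3  -0.2  96.6] 8.17
91 [ 1.1 -1.3 -0.1] [-40.3  -0.2  90.6] 8.42
85 [-0.8 -0.2 -0.2] [-40.3  -0.2  84.6] 8.67
79 [-0.3  0.4  0.6] [-40.2  -0.2  78.6] 8.92
73 [-0.1  0.1  0.6] [-40.3  -0.2  72.6] 9.17
67 [-0.3 -0.1 -0. ] [-40.2  -0.1  66.6] 9.42
65 [-0.5  0.3 -0.1] [-40.   -0.   64.9] 9.67
64 [ 0.4 -0.2  0.2] [-40.  -0.  64.] 9.92
63 [-0.2  0.1  0.8] [-40.   -0.   62.9] 10.17
62 [-0.6 -1.5  5.1] [-40.    0.   62.3] 10.42
61 [-3.5 -2.1 14.6] [-39.9  -0.   62.3] 10.67
60 [-6.2 -4.2 22.5] [-39.9  -0.   62.2] 10.92
(array([ 0.2, -0.2,  0.2]), array([-40.5,  -0.5, 169. ]), 11.8)
wrist slot_corner [(0.77, [-95.9, -1.4, 43.7])]
wrist lid_edge []
wrist knob_ball [(0.72, [-98.0, -40.7, 86.6])]
wrist keybox [(0.8, [-3.7, 0.5, 3.4])]
wrist box_mid []
side slot_corner [(0.87, [-87.6, -4.5, 50.0])]
side lid_edge [(0.71, [23.1, -169.4, 0.5]), (0.56, [-76.8, -1.6, 60.5])]
side knob_ball [(0.67, [-91.9, -35.4, 89.2])]
side keybox [(0.65, [0.4, 1.2, -0.1])]
side box_mid [(0.78, [0.4, 2.8, 32.2])]
```

View pics/v2.png

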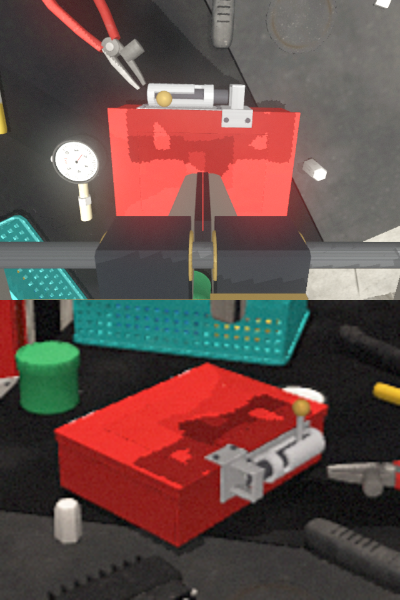

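Run:
```python
from h import *
robot.servo_line(B(-92,-76,125),feed=150)
robot.servo_line(B(-92,-76,77),feed=100)
print(F())
y=-76
for k in range(80):
    y+=4 if y<-36 else 1
    robot.servo_line(B(-92,y,77),feed=50)
    f,p,t=F(); 
    if y>-36 or k%2==0: print(y,f,p,t)
    if f[1]<-7.5 or np.abs(f).max()>12 or y>5: break
im,i=look('side','s3.png')
for n in ['knob_ball','slot_corner']: print(n,[(k,inv(w).tolist()) for k,w in pin(n,'side',i)])
im=im[190:340,300:500]; cv2.imwrite('pics/v3.png',cv2.resize(im,(640,480))[:,:,::-1]); print(F()[2])
```

```text
(array([-0.2, -0.2,  0.1]), array([-91.8, -75.5,  77.1]), 13.87)
-72 [-0.1 -0.3  0.3] [-91.6 -71.6  77.5] 14.12
-64 [0.2 0.6 0.3] [-92.  -63.7  77. ] 14.62
-56 [ 0.4 -1.9 -0.2] [-92.  -55.8  77. ] 15.12
-48 [-0.2 -1.1  0.6] [-91.9 -47.5  77.1] 15.62
-40 [ 0.5 -0.9  0.3] [-92.  -39.5  77.1] 16.12
-35 [-0.6 -1.8 -0.2] [-92. -35.  77.] 16.62
-34 [ 1.7 -2.1  0.4] [-92.  -34.1  77. ] 16.87
-33 [ 1.2 -1.2  0.5] [-92. -33.  77.] 17.12
-32 [ 0.5 -0.8  0.8] [-92.  -31.9  77. ] 17.37
-31 [ 0.1 -0.1  1. ] [-92.  -30.9  77. ] 17.62
-30 [ 1.2 -2.2  0.4] [-92.  -29.8  77. ] 17.87
-29 [ 1.3 -2.1  1.2] [-91.9 -28.9  77. ] 18.12
-28 [ 1.5 -2.   0. ] [-91.9 -27.9  77. ] 18.37
-27 [ 1.5 -0.6  1.4] [-91.9 -26.9  77. ] 18.62
-26 [ 1.7 -2.6  1.2] [-91.9 -25.9  77. ] 18.87
-25 [ 2.3 -1.5  0.8] [-92. -25.  77.] 19.12
-24 [ 1.2 -5.   2.3] [-92.1 -24.7  77. ] 19.37
-23 [ 0.8 -7.   3.1] [-92.1 -24.6  76.9] 19.62
-22 [ 1.3 -9.6  5.3] [-92.1 -24.5  76.9] 19.87
knob_ball [(0.44, [-93.8, -1.7, 92.0])]
slot_corner [(0.85, [-86.9, -4.1, 50.5])]
20.02
```

View pics/v3.png

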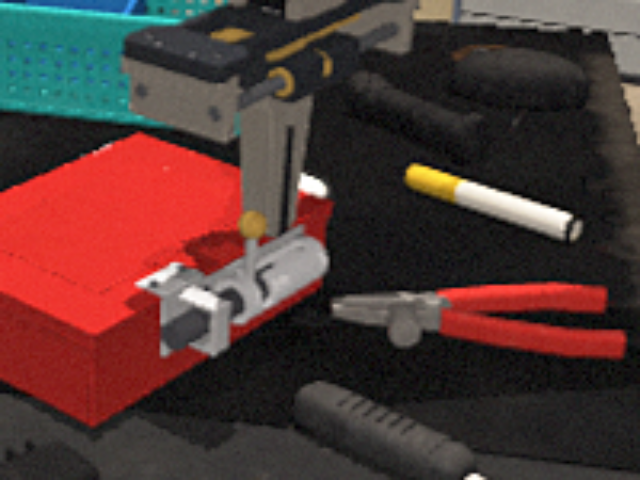

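Run:
```python
from h import *
robot.servo_line(B(-92,-34,77),feed=80)
robot.servo_line(B(-92,-34,115),feed=150)
robot.servo_line(B(-64,-5,115),feed=150)
robot.servo_line(B(-64,-5,71),feed=120)
print(F())
x=-64;ok=True
while x>-108:
    x-=2
    robot.servo_line(B(x,-5,71),feed=60)
    f,p,t=F(); print(x,f,p,t)
    if np.abs(f).max()>13: ok=False; break
im,i=look('side','s4.png')
for n in ['knob_ball']: print(n,[(k,inv(w).tolist()) for k,w in pin(n,'side',i)])
im=im[190:340,300:500]; cv2.imwrite('pics/v4.png',cv2.resize(im,(640,480))[:,:,::-1]); print(F()[2])
```

```text
(array([0.4, 0.1, 0.3]), array([-64.3,  -5.1,  71. ]), 21.65)
-66 [ 0.7  0.  -0.4] [-65.7  -4.9  71.7] 21.9
-68 [-0.3 -0.1 -0.2] [-68.   -5.   71.2] 22.15
-70 [-0.2  0.2 -0.3] [-70.2  -5.   71. ] 22.4
-72 [-0.6 -0.  -0.5] [-72.2  -5.   71. ] 22.65
-74 [-0.1 -0.4 -0.4] [-74.1  -5.   71. ] 22.9
-76 [-0.7  0.9  0.1] [-76.1  -5.   71. ] 23.15
-78 [0.3 0.3 0.4] [-77.9  -5.   71.1] 23.4
-80 [1.3 0.1 0.8] [-79.8  -4.9  71.2] 23.65
-82 [ 1.7 -0.3  0.9] [-82.1  -4.9  71.1] 23.9
-84 [0.1 0.8 1.5] [-84.3  -5.   71. ] 24.15
-86 [ 0.4 -0.   0.1] [-86.4  -5.   70.9] 24.4
-88 [0.9 0.8 0.4] [-88.3  -5.   70.9] 24.65
-90 [0.3 0.6 0.5] [-90.2  -5.1  70.9] 24.9
-92 [ 1.8  0.2 -0.2] [-92.   -5.1  71. ] 25.15
-94 [ 1.7  0.1 -0.8] [-94.1  -5.1  71. ] 25.4
-96 [ 0.7  0.4 -0.6] [-96.2  -5.   71. ] 25.65
-98 [ 0.9 -0.6 -0.7] [-98.3  -5.   71. ] 25.9
-100 [1.2 1.4 0.3] [-100.3   -5.    71. ] 26.15
-102 [ 1.4 -0.1  0.5] [-102.3   -5.    71. ] 26.4
-104 [ 1.1 -0.3  0.9] [-104.3   -5.    71. ] 26.65
-106 [0.3 0.1 1.2] [-106.3   -5.    71. ] 26.9
-108 [ 1.4  0.6 -0. ] [-108.1   -5.    71. ] 27.15
knob_ball [(0.63, [-122.1, -0.7, 76.9])]
27.25
```

View pics/v4.png

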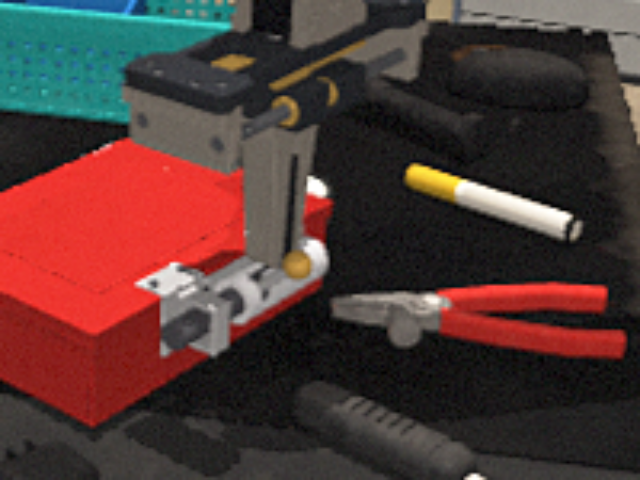

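Run:
```python
from h import *
robot.servo_line(B(-100,-5,72),feed=80)
robot.servo_line(B(-100,-5,100),feed=120)
robot.servo_line(B(-131,-5,100),feed=120)
robot.servo_line(B(-131,-5,84),feed=100)
z=84
while z>55:
    z-=2 if z>64 else 1
    robot.servo_line(B(-131,-5,z),feed=60)
    f,p,t=F(); print(z,f,p,t)
    if np.abs(f).max()>7: break
robot.servo_line(B(-131,-5,130),feed=150)
robot.servo_line(B(-60,-150,200),feed=250)
print(F())
for c in ('side','top'):
    im,i=look(c,c+'5.png')
    for n in ['knob_ball','slot_corner','keybox','box_mid','lid_edge']: print(c,n,[(k,inv(w).tolist()) for k,w in pin(n,c,i)])
    if c=='side': cv2.imwrite('pics/v5.png',cv2.resize(im[190:340,260:460],(640,480))[:,:,::-1])
print(F()[2])
```

```text
82 [-0.4  0.   0.2] [-130.8   -4.9   82.2] 28.85
80 [-2.8  0.2  3.2] [-132.1   -4.9   80. ] 29.1
78 [-1.7 -0.5  2.1] [-131.2   -5.    78. ] 29.35
76 [-0.4  0.2  0.5] [-130.7   -5.    75.9] 29.6
74 [-0.2 -0.1  0.5] [-130.7   -5.    73.9] 29.85
72 [ 0.8  0.2 -0.1] [-130.8   -5.    71.9] 30.1
70 [0.5 0.5 0.1] [-130.9   -5.1   69.9] 30.35
68 [-0.9  0.4  0.4] [-131.    -5.    67.9] 30.6
66 [0.4 0.4 0.8] [-131.    -5.    65.9] 30.85
64 [ 0.3  1.3 -0.6] [-131.    -5.    63.9] 31.1
63 [-0.3  0.5 -0.2] [-131.    -5.    62.9] 31.35
62 [-1.  -0.6  0.3] [-131.    -5.    61.9] 31.6
61 [-1.1 -0.1  0.5] [-131.    -5.    60.9] 31.85
60 [0.9 0.  0.1] [-131.    -5.    59.9] 32.1
59 [ 0.3 -0.3  0.3] [-131.    -5.    58.9] 32.35
58 [-0.6  0.4 -0.2] [-131.   -5.   58.] 32.6
57 [-2.1 -1.1  7.1] [-131.    -4.9   57.4] 32.85
(array([-0.7,  0.7, -0.5]), array([ -61.2, -148.9,  199.1]), 34.33)
side knob_ball [(0.59, [-134.8, -2.1, 50.2])]
side slot_corner [(0.76, [-90.0, -2.4, 49.6])]
side keybox [(0.69, [-0.1, 0.2, 0.4])]
side box_mid [(0.84, [0.4, 4.5, 31.2])]
side lid_edge [(0.89, [-77.0, 0.8, 60.4])]
top knob_ball [(0.66, [-0.4, -362.7, -2.9]), (0.45, [-138.6, -1.6, 47.7])]
top slot_corner [(0.56, [-92.9, -4.8, 45.7])]
top keybox [(0.61, [223.3, -19.1, 4.2]), (0.59, [-3.3, 1.1, -2.3])]
top box_mid []
top lid_edge [(0.84, [-80.8, -0.4, 62.3])]
34.93
```

View pics/v5.png

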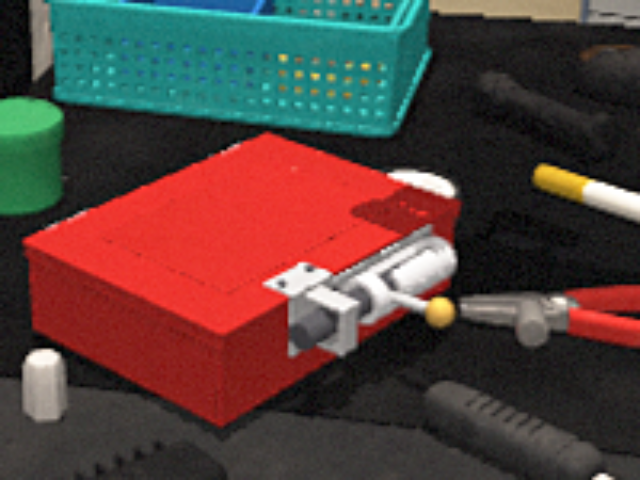

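The side view shows the lid shut and the bolt through the staple. The knob ball, at about (440, 312) in the crop, lies level to the front, and the robot is clear of everything.

```bash
python3 -c "
from h import *
robot.job_done()"
```

```text
the job is handed in; nothing more can be done
```

The box is locked and the job was handed in at about 35 s of the 51 s allowed; it reports no verdict. With the fingers shut, I pressed the lid down from above and pushed the knob along to the bolt's stop. I then pushed the knob over to the front from behind and pressed it down from above into the short leg.

**Last checks:**
- **Lid:** its top stopped the fingertips at z = 62.3 mm, against 63 mm when shut. It was pressed at 22 N. The bolt was then still drawn to about 10–15 mm, estimated from the ball's position.
- **Bolt:** it ran to a hard stop, with the push rising to 9.6 N. The picture shows it through the staple.
- **Knob:** it reached its stop with 7 N on the fingertip at z = 57.4 mm. The side camera puts the ball at z ≈ 50 mm and x ≈ -135 mm of the box, so it lies level to the front at about 1.48 rad.
- **Box:** the estimates before and after agree within about 4 mm, which is the networks' own error.
- **Bystanders:** the nut, tin, gauge and torch look undisturbed in the final picture, but I did not measure them again.

**Disagreements:** the top camera's best guess for the knob ball and for the box in the last picture were plainly false hits. Its second guesses agreed with the side camera, and the final picture confirmed them.

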